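Close the two screw tubs and hand over the fuller one

ROBOT

A 7-joint arm with a two-finger parallel gripper is mounted at the origin on the work surface. World frame = base frame: x ahead of the robot, y to its left, z up, the work surface at z = 0. Lengths are in m, angles in rad, forces in N, time in s.
With the tool pointing down it reaches from about 0.4 to 0.85 m from the base axis. Payload 10.4 kg.
Tool frame: the origin (TCP) lies between the finger pads; the fingertips stand ahead of it and the grasp point (between the pads) lies 5 mm behind it (manip.tip_extent is the z of the fingertips in the tool frame, in m); z points along the fingers, y is the line along which they close (so a half turn about z gives the same grasp; the last joint's range is limited). The gripper opens to 85 mm and grips with 20 to 120 N. Pads are 22 mm wide; open, the fingers measure 114 mm over their backs; the gripper's body (76 mm by 85 mm) begins 54 mm behind the grasp point. The pads swing forward as they close: fully open they stand 13 mm farther back than shut.
Start: joints at [-1.267, 0.332, -0.065, 1.46, 0.022, 1.35, -0.088], TCP at [0.201, 0.592, 0.245] pointing down, gripper open.
Joint ranges: [-2.6, 2.6], [-0.5, 2.12], [-1.47, 1.34], [0.16, 2.42], [-1.27, 4.41], [0.06, 2.06], [-2.6, 2.6]. Speed limits (rad/s): [2.22, 2.22, 2.79, 2.79, 3.14, 3.14, 3.14].

INTERFACE

Orientations are given as a unit quaternion [x, y, z, w].
In Python, from workcell import status, viewer, manip gives the robot as it stands.
- The arm moves only by the tool play_rows, never from a script. Its argument "plan" is one flat list of numbers, 7 for each row, row after row: the turn, a rotation vector about the tool's x, y, z in degrees, then the shift along the tool's x, y, z in m, then the opening, from 0 (shut) to 1 (fully open). In form: [ax, ay, az, dx, dy, dz, grip, ax, ay, az, dx, dy, dz, grip, ...]. A call has 1 to 20 rows; each row is the pose to reach, as a shift and turn from the pose commanded when the call began, along the tool's axes at that moment; what a row does not reach only later rows make up. A row lasts 1/8 s, in which the tool goes at most 62.5 mm and 10.7 degrees, less where a joint would pass 70% of its speed; a pose out of reach is approached as far as the arm can. A call with a gripper value outside its range is refused whole. The fingers move at their own pace and stop on an object; "squeeze" is the grip in N (left out, the last holds). Time passes only in rows, so rows that repeat a pose let the fingers close. It gives the time, the measured TCP pose, the force, the opening and the grip force at its end, in the units of the state.
- status.get_obs(): the state, without advancing time (a new reading comes with each control period).
- viewer.camera(name): name is "scene" or "top" or "wrist"; returns the picture (420x560x3 uint8, red, green, blue); there is no depth.
- viewer.camera_model(name): a dict with "fx", "fy", "cx", "cy" (pixels), "D" ([k1, k2, p1, p2, k3] as OpenCV has them; the pictures are not rectified), "R" (3x3) and "t" (3): a world point X has camera coordinates R X + t. Camera axes: x right, y down, z forward; pixel columns grow to the right and rows downward; lengths in m; the calibration is good to about 2 mm. A picture is of the moment at which its call begins: read the wrist's pose just before it. camera_model takes no time and is no camera call; for the wrist camera it gives the pose at the moment of the call.
- manip.hand_in(): hands the job in; it is judged then, once.
The state is a dict: "clock": time; "joint_pos": joint angles; "joint_velocities": joint speeds; "tau": joint torques, N m; "position": TCP position; "ee_rot": TCP orientation; "ft_force": force on the tool from outside, world axes, zero at the start; "torque": the same for the moment, N m; "grip_width": opening from 0.0 (shut) to 1.0 (fully open); "grasp_force": force on a finger pad.
Only numpy, scipy, OpenCV 4.12 (cv2) and the standard library are available. Lean on these libraries where they do the work, as an engineer would, in place of code of your own. Each camera call takes 0.05 s, during which the arm holds its last target. There are 200 camera calls.

TASK

Both screw tubs have been left with the lid up on one side: first press each lid down until it sits level on its rim, leaving the tubs where they stand. Then lift the two tubs clear of the mat in turn to feel which is the heavier, keeping them upright, never letting one drop, and putting back gently where it stood whichever you are not handing over. Finish holding the heavier tub still and upright, about a hand's breadth (10 cm) above the middle of the open laptop, for the technician to take: do not let go of it, and do not touch the laptop or disturb the other things on the bench.

Things in the scene. Friction and masses are not known exactly. Their poses are not given: they have to be found in the camera images.
- tub_a: one of two screw tubs that look alike: white plastic cylinder, 56 mm diameter, 46 mm high, 54 mm with its teal lid seated. Weighs 0.15 to 0.46 kg; one holds clearly more screws (at least 100 g more), which one cannot be seen. Stands on the grey mat, at z = 0.003. Origin: centre of its underside; z up; its lid pivots at its +x rim, the raised side is at its -x side
- tub_b: one of two screw tubs that look alike: white plastic cylinder, 56 mm diameter, 46 mm high, 54 mm with its teal lid seated. Weighs 0.15 to 0.46 kg; one holds clearly more screws (at least 100 g more), which one cannot be seen. Stands on the grey mat, at z = 0.003. Origin: centre of its underside; z up; its lid pivots at its +x rim, the raised side is at its -x side
- lid_a (a joint): lid of tub_a, a 56 mm teal disc 8 mm thick, caught under the rim at the tub's +x side, standing up at the -x side. Value: its angle in rad, 0 = seated level, starts at 0.11 to 0.19 (raised side 6 to 11 mm high). Stiff, stays where it is left; pressing straight down near the raised side seats it with about 5 N (9 N at its centre)
- lid_b (a joint): lid of tub_b, a 56 mm teal disc 8 mm thick, caught under the rim at the tub's +x side, standing up at the -x side. Value: its angle in rad, 0 = seated level, starts at 0.11 to 0.19 (raised side 6 to 11 mm high). Stiff, stays where it is left; pressing straight down near the raised side seats it with about 5 N (9 N at its centre)
- press_a (a point): point on the top face of tub_a's lid, 10 mm in from its raised edge: a good place to press
- press_b (a point): the same point on tub_b's lid
- laptop: open silver laptop lying upside down with its bottom cover off, batteries and board showing; 215 (x) by 300 (y) by 16 mm, fixed, on the blue mat (3 mm thick). Origin: centre of its underside
- laptop_mid (a point): the middle of the laptop's upper face, 19 mm above the bench
- grey_mat: the grey work mat the two tubs stand on, 250 (x) by 410 (y) by 3 mm, lying flat on the bench, fixed. Origin: centre of its underside
- spool: white spool of solder wire standing on its flange, 58 mm diameter, 38 mm high; leave alone. Origin: centre of its underside
- tweezers: steel tweezers lying flat, 130 mm long along their x, 6 mm high; leave alone. Origin: middle of the length, underside
- scissors: scissors with gold handles lying flat, about 140 mm long along their x, 80 mm across the handles, 9 mm high; leave alone. Origin: pivot, underside
- mouse: black computer mouse, 110 (x) by 60 by 30 mm; leave alone. Origin: centre of its underside
- flux_pot: small closed brass-coloured flux pot, 52 mm diameter, 26 mm high; leave alone. Origin: centre of its underside
- driver: small red precision screwdriver lying on the mat beyond the laptop, 140 mm long along its x, 14 mm high; leave alone. Origin: where blade and handle meet, underside

How it is judged:
By the outcome, as a careful person would: the job done as asked, in the order asked, and still so for the second after the job is handed in, while the arm keeps its last pose, push and grip.
It also fails if it takes over 72 s, if anything falls off the work surface, if the arm or the gripper's body presses on something with over 40 N, if the wrist force passes 120 N, or if a joint passes its speed limit or range.

## Working session

There is one attempt and no reset: what is moved stays moved. The work goes in short steps, Python scripts to look and compute and a tool call to move; the robot and the scene stay as the last step left them, time stands still between calls to the robot, and variables do not carry over. Pictures are saved under pics/ and viewed, at most 10 in all, crops included, and the job is handed in when it is done.

Besides the shell and the picture viewer there is one more tool, called after "Call:" as name(argument=value, ...), one argument or row to a line, values as JSON. play_rows: Moves the arm, as the interface text tells. Its arguments: {"type":"object","properties":{"plan":{"type":"array","items":{"type":"number"}},"squeeze":{"type":"number"}},"required":["plan"]}

```bash
mkdir -p pics
python3 - <<'E'
from workcell import status, viewer, manip
import cv2,numpy as np
o=status.get_obs();print({k:np.round(v,3) for k,v in o.items()});print(manip.tip_extent)
ims=[viewer.camera(n) for n in("scene","top")]
for n,i in zip(("scene","top"),ims): cv2.imwrite(f"pics/{n}0.png",i[:,:,::-1])
for n in("scene","top","wrist"):
    m=viewer.camera_model(n);print(n,{k:np.round(v,3).tolist() for k,v in m.items()})
E
```

```text
{'clock': np.float64(0.0), 'joint_pos': array([-1.267,  0.333, -0.065,  1.461,  0.022,  1.35 , -0.088]), 'joint_velocities': array([ 0.   , -0.   ,  0.001,  0.001, -0.001,  0.001, -0.   ]), 'tau': array([-0.0000e+00, -6.2545e+01,  4.9000e-02, -3.9159e+01,  1.6000e-02,
        1.0000e-02, -0.0000e+00]), 'position': array([0.201, 0.592, 0.245]), 'ee_rot': array([ 0.163,  0.987, -0.001, -0.   ]), 'ft_force': array([ 0.053, -0.215, -0.404]), 'torque': array([0.024, 0.008, 0.041]), 'grasp_force': np.float64(0.0), 'grip_width': np.float64(0.999)}
0.014
scene {'fx': 513.624, 'fy': 513.624, 'cx': 288.91, 'cy': 206.015, 'D': [-0.041, 0.0, 0.0, 0.0, 0.0], 'R': [[0.544, 0.839, -0.008], [0.667, -0.438, -0.602], [-0.508, 0.323, -0.798]], 't': [-0.412, -0.268, 1.493]}
top {'fx': 445.974, 'fy': 445.974, 'cx': 289.437, 'cy': 207.314, 'D': [0.047, 0.0, 0.0, 0.0, 0.0], 'R': [[-0.015, -1.0, -0.015], [-0.993, 0.017, -0.121], [0.121, 0.013, -0.993]], 't': [0.161, 0.535, 1.192]}
wrist {'fx': 332.068, 'fy': 332.068, 'cx': 281.09, 'cy': 208.226, 'D': [-0.0, 0.0, 0.0, 0.0, 0.0], 'R': [[0.322, 0.947, -0.002], [0.906, -0.307, 0.292], [0.276, -0.095, -0.956]], 't': [-0.624, -0.036, 0.38]}
```

View pics/top0.png

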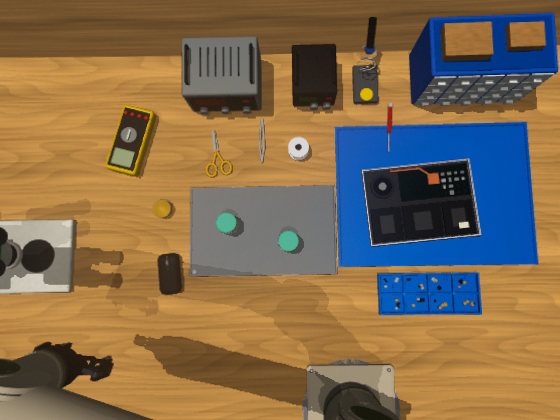

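View pics/scene0.png

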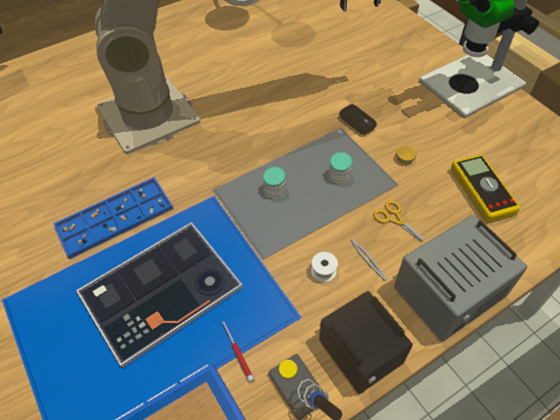

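The top view shows the tub lids at about (227,223) and (289,241) and the laptop centred near (421,202). In the scene view the lids are at (341,162) and (274,177). Next I'll triangulate these and enlarge the tubs to see how the lids tilt.

```bash
cat > h.py <<'E'
from workcell import status, viewer, manip
import cv2,numpy as np
from scipy.spatial.transform import Rotation as Ro
def ray(m,uv):
    K=np.array([[m['fx'],0,m['cx']],[0,m['fy'],m['cy']],[0,0,1]])
    p=cv2.undistortPoints(np.float64(uv).reshape(-1,1,2),K,np.float64(m['D']))[:,0]
    R=np.array(m['R']);d=np.c_[p,np.ones(len(p))]@R
    return -R.T@np.array(m['t']),d
def onplane(m,uv,z):
    c,d=ray(m,uv);return c+d*((z-c[2])/d[:,2])[:,None]
def teal(im):
    h=cv2.cvtColor(im,cv2.COLOR_RGB2HSV)
    k=cv2.inRange(h,(75,90,60),(95,255,255))
    cs=cv2.findContours(k,cv2.RETR_EXTERNAL,cv2.CHAIN_APPROX_NONE)[0]
    return [c for c in cs if cv2.contourArea(c)>150]
def tool(vec):  # world shift -> tool axes
    return Ro.from_quat(status.get_obs()['ee_rot']).inv().apply(vec)
E
python3 - <<'E'
from h import *
T=cv2.imread('pics/top0.png')[:,:,::-1].copy();S=cv2.imread('pics/scene0.png')[:,:,::-1].copy()
mt,ms=viewer.camera_model('top'),viewer.camera_model('scene')
def cen(c): M=cv2.moments(c);return [M['m10']/M['m00'],M['m01']/M['m00']]
for n,I,m in(('top',T,mt),('scene',S,ms)):
    for c in teal(I):
        print(n,np.round(cen(c),1),cv2.contourArea(c),np.round(cv2.fitEllipse(c)[1:][0],1),onplane(m,[cen(c)],.058).round(4))
# laptop: corners from the non-blue region inside blue mat
h=cv2.cvtColor(T,cv2.COLOR_RGB2HSV);b=cv2.inRange(h,(100,150,80),(125,255,255))
b[:110]=0;b[268:]=0;b[:,:330]=0
cs,hi=cv2.findContours(b,cv2.RETR_CCOMP,cv2.CHAIN_APPROX_NONE)
hole=max([c for c,x in zip(cs,hi[0]) if x[3]>=0],key=cv2.contourArea)
r=cv2.minAreaRect(hole);print(r);p=onplane(mt,cv2.boxPoints(r),.019);print(p.round(3),p.mean(0).round(4))
a=cv2.resize(S[135:215,240:380],None,fx=5,fy=5,interpolation=2)
cv2.imwrite('pics/crop1.png',a[:,:,::-1])
E
```

```text
top [288.  240.5] 307.5 [19.5 20.2] [[0.4456 0.1568 0.058 ]]
top [225.8 222.2] 299.5 [19.3 19.8] [[0.4972 0.3233 0.058 ]]
scene [273.8 175.9] 296.5 [18.1 21. ] [[0.4465 0.1579 0.058 ]]
scene [340.6 161.1] 289.0 [17.8 20.8] [[0.4979 0.3251 0.058 ]]
((420.8904113769531, 201.9589080810547), (79.97917938232422, 114.8392105102539), 83.9909896850586)
[[ 0.646 -0.046  0.019]
 [ 0.674 -0.362  0.019]
 [ 0.453 -0.371  0.019]
 [ 0.424 -0.061  0.019]] [ 0.5493 -0.2101  0.019 ]
```

View pics/crop1.png

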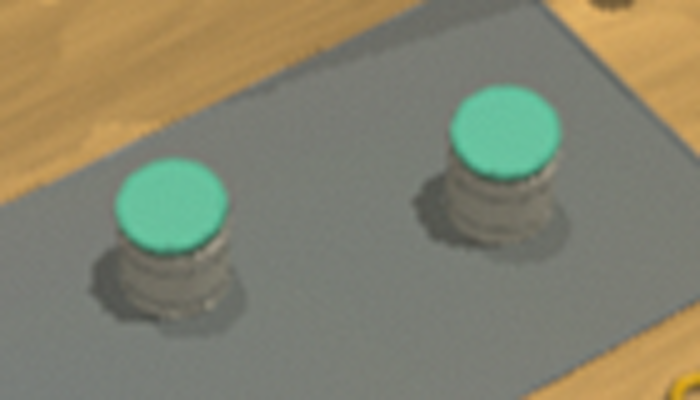

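The lids are at about (0.446, 0.157) and (0.498, 0.324), and the laptop middle is near (0.549, -0.210). The crop doesn't show the tilt direction, so I'll take an oblique wrist view on the way.

Call:
play_rows(
  plan=[0,-10,0,-0.05,-0.04,0.005,0,0,-20,0,-0.1,-0.08,0.01,0,0,-30,0,-0.15,-0.11,0.02,0,0,-30,0,-0.2,-0.15,0.025,0,0,-30,0,-0.25,-0.19,0.03,0,0,-30,0,-0.3,-0.225,0.04,0,0,-30,0,-0.34,-0.257,0.045,0,0,-30,0,-0.34,-0.257,0.045,0,0,-30,0,-0.34,-0.257,0.045,0,0,-30,0,-0.34,-0.257,0.045,0],
)

```text
clock: 1.35
position: [0.4396, 0.2407, 0.2004]
ee_rot: [0.156, 0.953, -0.042, 0.255]
ft_force: [-0.4, 0.7, 0.1]
grip_width: -0.002
grasp_force: 0.0
```

Run:
```python
from h import *
m=viewer.camera_model('wrist');I=viewer.camera('wrist')
cv2.imwrite('pics/w1.png',I[:,:,::-1])
c0=-np.array(m['R']).T@np.array(m['t']);print(c0.round(3),status.get_obs()['position'].round(4),manip.tip_extent)
for c in teal(I):
    e=cv2.fitEllipse(c);print(np.round(e[0],1),np.round(e[1],1),round(e[2],1),cv2.contourArea(c),onplane(m,[e[0]],.058).round(4))
```

```text
[0.316 0.282 0.275] [0.4396 0.2406 0.2003] 0.014
[185.4 144.4] [54.8 72.3] 114.0 3103.0 [[0.4416 0.1601 0.058 ]]
[405.9 140.9] [56.6 75.2] 72.8 3332.0 [[0.494  0.3259 0.058 ]]
```

View pics/w1.png

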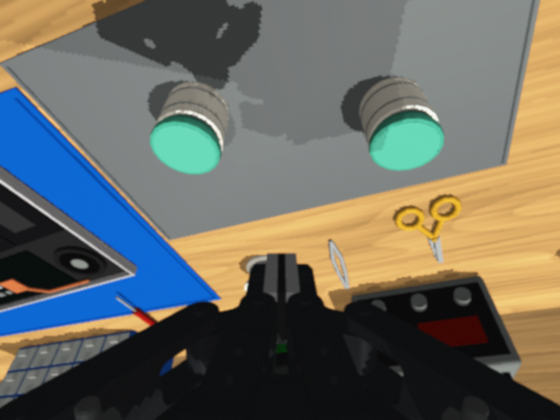

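The wrist view is upside down, with the near side at the top. The lids are at (185,144) and (406,141), tilted differently. I'll recover each lid's normal from its ellipse.

```bash
cat >> h.py <<'E'
def circ(m,c,r=.028):
    """centre and normal (world) of a circle of radius r seen as contour c"""
    K=np.array([[m['fx'],0,m['cx']],[0,m['fy'],m['cy']],[0,0,1]])
    (u,v),(w,h),a=cv2.fitEllipse(c);a=np.radians(a)
    A=np.array([[np.cos(a),-np.sin(a),u],[np.sin(a),np.cos(a),v],[0,0,1]])@np.diag([w/2,h/2,1])
    Ai=np.linalg.inv(A)@K;C=Ai.T@np.diag([1,1,-1])@Ai   # cone in camera axes
    L,V=np.linalg.eigh(C);l3,l2,l1=L[0],L[1],L[2];V=V[:,::-1]
    R=np.array(m['R']);t=np.array(m['t']);out=[]
    for s in(1,-1):
      n=V@[s*np.sqrt((l1-l2)/(l1-l3)),0,np.sqrt((l2-l3)/(l1-l3))]
      if (R.T@n)[2]<0:n=-n
      X=np.linalg.solve(C,n);X/=np.linalg.norm(X)      # pole of the plane: centre ray
      X*=np.sign(X[2])
      d=r*l2**1.0/np.sqrt(-l1*l3)                      # plane distance
      X*=d/abs(n@X);out.append((R.T@(X-t),R.T@n))
    return max(out,key=lambda q:q[1][2])
E
python3 - <<'E'
from h import *
m=viewer.camera_model('wrist');I=cv2.imread('pics/w1.png')[:,:,::-1].copy()
for c in teal(I):
    X,n=circ(m,c);print(X.round(4),n.round(3),'tilt',np.arccos(n[2]).round(3),'raised dir deg',np.degrees(np.arctan2(-n[1],-n[0])).round())
E
```

```text
[0.4472 0.1558 0.0517] [-0.047  0.005  0.999] tilt 0.047 raised dir deg -6.0
[0.5    0.3259 0.0529] [-0.057 -0.125  0.99 ] tilt 0.138 raised dir deg 65.0
```

Run:
```python
from h import *
m=viewer.camera_model('wrist');I=cv2.imread('pics/w1.png')[:,:,::-1].copy()
h=cv2.cvtColor(I,cv2.COLOR_RGB2HSV)
for vmin in (150,170,185,195):
  k=cv2.inRange(h,(70,80,vmin),(95,255,255))
  for c in cv2.findContours(k,cv2.RETR_EXTERNAL,cv2.CHAIN_APPROX_NONE)[0]:
    if cv2.contourArea(c)<800: continue
    c=cv2.convexHull(c);X,n=circ(m,c);print(vmin,cv2.contourArea(c),X.round(4),'tilt',np.arccos(n[2]).round(3),'raised deg',np.degrees(np.arctan2(-n[1],-n[0])).round())
cv2.imwrite('pics/c2.png',cv2.resize(I[70:185,130:470],None,fx=2.35,fy=2.35,interpolation=2)[:,:,::-1])
```

```text
150 2736.0 [0.4474 0.1557 0.0556] tilt 0.111 raised deg 121.0
150 2915.0 [0.5011 0.3257 0.0561] tilt 0.135 raised deg 133.0
170 2671.0 [0.4488 0.1543 0.0536] tilt 0.116 raised deg 119.0
170 2829.0 [0.5041 0.3266 0.0528] tilt 0.129 raised deg 132.0
185 2578.5 [0.451  0.1521 0.0497] tilt 0.12 raised deg 118.0
185 2674.0 [0.5089 0.328  0.0471] tilt 0.108 raised deg 137.0
195 2469.0 [0.4539 0.1494 0.045 ] tilt 0.116 raised deg 120.0
195 2555.5 [0.5097 0.3279 0.046 ] tilt 0.135 raised deg 136.0
```

View pics/c2.png

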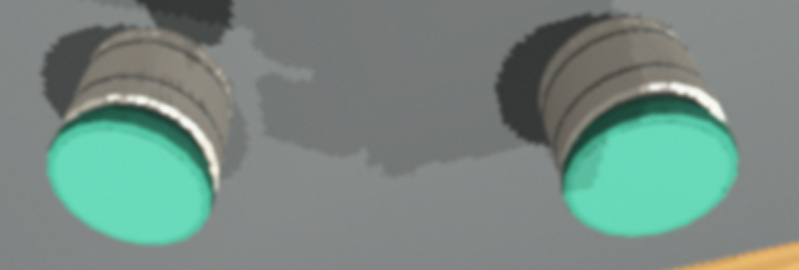

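Both lids are raised on the near, +y side: about 120° at tub1 with tilt 0.115, and about 133° at tub2 with tilt 0.135. I'll press about 12 mm off centre toward that side.

Run:
```python
from h import *
p=np.array([.4396,.2407,.2004])
print(tool(np.array([.490,.333,.095])-p).round(4), (Ro.from_quat(status.get_obs()['ee_rot'])*Ro.from_euler('y',30,degrees=True)).as_matrix().round(3))
```

```text
[0.0368 0.1036 0.1004] [[-0.948  0.319  0.   ]
 [ 0.319  0.948 -0.   ]
 [-0.    -0.    -1.   ]]
```

Call:
play_rows(
  plan=[0,10,0,0.005,0.034,0.02,0,0,20,0,0.015,0.068,0.045,0,0,30,0,0.027,0.104,0.075,0,0,30,0,0.037,0.104,0.1,0,0,30,0,0.037,0.104,0.1,0,0,30,0,0.037,0.104,0.1,0],
)

```text
clock: 2.15
position: [0.4902, 0.333, 0.0965]
ee_rot: [0.162, 0.987, 0.001, 0.0]
ft_force: [-0.4, 0.7, 1.2]
grip_width: 0.002
grasp_force: 0.0
```

Call:
play_rows(
  plan=[0,0,0,0,0,0.008,0,0,0,0,0,0.014,0,0,0,0,0,0.018,0,0,0,0,0,0.02,0,0,0,0,0,0.021,0,0,0,0,0,0.022,0,0,0,0,0,0.022,0],
)

```text
invalid input
```

Call:
play_rows(
  plan=[0,0,0,0,0,0.008,0,0,0,0,0,0,0.014,0,0,0,0,0,0,0.018,0,0,0,0,0,0,0.02,0,0,0,0,0,0,0.021,0,0,0,0,0,0,0.022,0,0,0,0,0,0,0.022,0],
)

```text
clock: 3.02
position: [0.4903, 0.333, 0.0737]
ee_rot: [0.162, 0.987, 0.001, -0.0]
ft_force: [-2.9, 1.7, 3.8]
grip_width: 0.002
grasp_force: 2.0
```

Call:
play_rows(
  plan=[0,0,0,0,0,0.001,0,0,0,0,0,0,0.002,0,0,0,0,0,0,0.003,0,0,0,0,0,0,0.003,0],
)

```text
clock: 3.52
position: [0.4902, 0.3333, 0.071]
ee_rot: [0.162, 0.987, 0.001, -0.0]
ft_force: [-5.6, 2.1, 7.9]
grip_width: 0.002
grasp_force: 4.0
```

Call:
play_rows(
  plan=[0,0,0,0,0,0.0005,0,0,0,0,0,0,0.001,0,0,0,0,0,0,0.001,0],
)

```text
clock: 3.9
position: [0.4903, 0.3334, 0.0707]
ee_rot: [0.162, 0.987, 0.001, -0.0]
ft_force: [-8.1, 0.4, 16.4]
grip_width: -0.003
grasp_force: 7.9
```

Call:
play_rows(
  plan=[0,0,0,0,0,0.0004,0,0,0,0,0,0,0.0004,0],
)

```text
clock: 4.15
position: [0.4904, 0.3334, 0.0706]
ee_rot: [0.162, 0.987, 0.001, -0.0]
ft_force: [-8.6, -0.9, 19.2]
grip_width: 0.004
grasp_force: 9.3
```

Run:
```python
from h import *
p=status.get_obs()['position']
print(tool(np.array([.4405,.167,.095])-p).round(4))
```

```text
[-0.0061 -0.1736 -0.0248]
```

Call:
play_rows(
  plan=[0,0,0,0,0,-0.012,0,0,0,0,0,0,-0.03,0,0,0,0,-0.002,-0.05,-0.03,0,0,0,0,-0.004,-0.11,-0.03,0,0,0,0,-0.006,-0.173,-0.027,0,0,0,0,-0.006,-0.173,-0.027,0,0,0,0,-0.006,-0.173,-0.027,0],
)

```text
clock: 5.03
position: [0.4413, 0.1668, 0.0967]
ee_rot: [0.163, 0.987, 0.001, 0.001]
ft_force: [0.5, 1.0, 0.8]
grip_width: -0.001
grasp_force: 0.0
```

Call:
play_rows(
  plan=[0,0,0,0,0,0.01,0,0,0,0,0,0,0.018,0,0,0,0,0,0,0.021,0,0,0,0,0,0,0.0225,0,0,0,0,0,0,0.024,0,0,0,0,0,0,0.0255,0,0,0,0,0,0,0.0255,0],
)

```text
clock: 5.9
position: [0.4406, 0.1677, 0.0707]
ee_rot: [0.162, 0.987, 0.001, -0.0]
ft_force: [-5.0, 3.6, 9.5]
grip_width: 0.001
grasp_force: 5.0
```

Call:
play_rows(
  plan=[0,0,0,0,0,0.0006,0,0,0,0,0,0,0.0012,0,0,0,0,0,0,0.0012,0],
)

```text
clock: 6.28
position: [0.4408, 0.1678, 0.0704]
ee_rot: [0.162, 0.987, 0.001, -0.0]
ft_force: [-8.3, 1.4, 23.4]
grip_width: 0.001
grasp_force: 11.4
```

Call:
play_rows(
  plan=[0,0,0,0,0,-0.03,0,0,-10,0,0.01,0.03,-0.08,0.2,0,-20,0,0.02,0.06,-0.12,0.4,0,-30,0,0.023,0.07,-0.13,0,0,-30,0,0.023,0.07,-0.13,0,0,-30,0,0.023,0.07,-0.13,0,0,-30,0,0.023,0.07,-0.13,0],
)

```text
clock: 7.15
position: [0.4419, 0.2388, 0.1986]
ee_rot: [0.158, 0.953, -0.043, 0.254]
ft_force: [0.6, 0.2, -0.2]
grip_width: -0.004
grasp_force: 0.0
```

Run:
```python
from h import *
m=viewer.camera_model('wrist');I=viewer.camera('wrist')
h=cv2.cvtColor(I,cv2.COLOR_RGB2HSV)
k=cv2.inRange(h,(70,80,160),(95,255,255))
for c in cv2.findContours(k,cv2.RETR_EXTERNAL,cv2.CHAIN_APPROX_NONE)[0]:
    if cv2.contourArea(c)<800: continue
    c=cv2.convexHull(c);X,n=circ(m,c);print(cv2.contourArea(c),X.round(4),onplane(m,[cv2.fitEllipse(c)[0]],.057).round(4),'tilt',np.arccos(n[2]).round(3),n.round(3))
cv2.imwrite('pics/c3.png',cv2.resize(I[60:195,130:470],None,fx=2.35,fy=2.35,interpolation=2)[:,:,::-1])
T=viewer.camera('top');mt=viewer.camera_model('top')
for c in teal(T): print(onplane(mt,[cv2.fitEllipse(c)[0]],.057).round(4))
p=np.array([.4396,.2407,.2004])
```

```text
3104.0 [0.4468 0.1568 0.0523] [[0.4421 0.1601 0.057 ]] tilt 0.011 [0.001 0.011 1.   ]
3184.5 [0.5004 0.3271 0.0515] [[0.4939 0.3266 0.057 ]] tilt 0.025 [0.    0.025 1.   ]
[[0.4448 0.1575 0.057 ]]
[[0.4963 0.3239 0.057 ]]
```

View pics/c3.png

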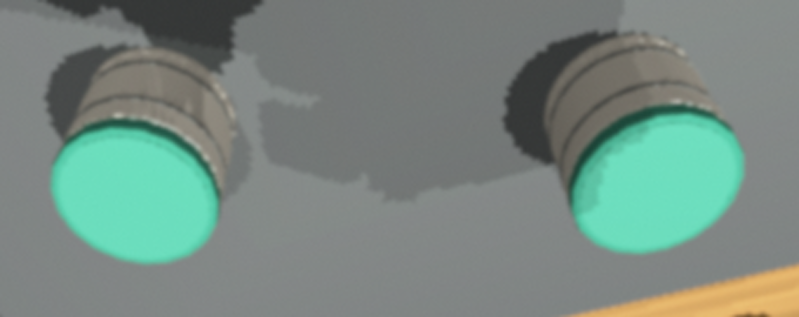

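Both lids are level (tilt about 0.01–0.02, with no gap visible) and the tubs haven't moved. Next I'll grasp tub2.

Call:
play_rows(
  plan=[0,10,0,0.005,0.034,0.02,1,0,20,0,0.01,0.068,0.045,1,0,30,0,0.02,0.099,0.075,1,0,30,0,0.029,0.099,0.097,1,0,30,0,0.029,0.099,0.097,1,0,30,0,0.029,0.099,0.097,1,0,30,0,0.029,0.099,0.097,1],
)

```text
clock: 8.12
position: [0.4954, 0.327, 0.1024]
ee_rot: [0.162, 0.987, 0.001, 0.001]
ft_force: [0.2, 0.2, -0.5]
grip_width: 0.999
grasp_force: 0.0
```

Run:
```python
from h import *
p=status.get_obs()['position'];print(status.get_obs()['grip_width'],tool(np.array([.496,.325,.022])-p).round(4))
```

```text
0.9985322090887476 [-0.0011 -0.0019  0.0804]
```

Call:
play_rows(
  plan=[0,0,0,-0.001,-0.002,0.02,1,0,0,0,-0.001,-0.002,0.045,1,0,0,0,-0.001,-0.002,0.065,1,0,0,0,-0.001,-0.002,0.076,1,0,0,0,-0.001,-0.002,0.08,1,0,0,0,-0.001,-0.002,0.08,1],
)

```text
clock: 8.88
position: [0.4958, 0.3243, 0.021]
ee_rot: [0.163, 0.987, 0.0, 0.0]
ft_force: [-0.4, 0.1, 0.2]
grip_width: 1.0
grasp_force: 0.0
```

Call:
play_rows(
  plan=[0,0,0,0,0,0,0.85,0,0,0,0,0,0,0.75,0,0,0,0,0,0,0.68,0,0,0,0,0,0,0.6,0,0,0,0,0,0,0.5,0,0,0,0,0,0,0.5],
  squeeze=35,
)

```text
clock: 9.62
position: [0.496, 0.3248, 0.0214]
ee_rot: [0.163, 0.987, 0.001, 0.0]
ft_force: [-0.7, 0.4, 5.1]
grip_width: 0.656
grasp_force: 36.6
```

Call:
play_rows(
  plan=[0,0,0,0,0,-0.002,0.5,0,0,0,0,0,-0.008,0.5,0,0,0,0,0,-0.018,0.5,0,0,0,0,0,-0.03,0.5,0,0,0,0,0,-0.037,0.5,0,0,0,0,0,-0.04,0.5,0,0,0,0,0,-0.04,0.5,0,0,0,0,0,-0.04,0.5,0,0,0,0,0,-0.04,0.5,0,0,0,0,0,-0.04,0.5,0,0,0,0,0,-0.04,0.5,0,0,0,0,0,-0.04,0.5],
)

```text
clock: 11.12
position: [0.4956, 0.3241, 0.0606]
ee_rot: [0.163, 0.987, 0.0, 0.0]
ft_force: [0.4, -0.6, -3.1]
grip_width: 0.657
grasp_force: 37.9
```

```bash
cat > w.py <<'E'
from h import *
r=[]
for i in range(8):
    I=viewer.camera('wrist');o=status.get_obs();r.append(np.r_[o['ft_force'],o['tau'][1],o['tau'][3]])
print(np.mean(r,0).round(2),np.std(r,0).round(2),o['position'].round(4),o['grip_width'])
E
python3 w.py
```

```text
[ -0.17  -0.09  -3.95 -62.44 -34.13] [0.51 0.48 0.51 0.01 0.  ] [0.4956 0.3241 0.0606] 0.653189055728821
```

It weighs about 0.40 kg. I'll set it back gently where it stood.

Call:
play_rows(
  plan=[0,0,0,0,0,0.008,0.5,0,0,0,0,0,0.018,0.5,0,0,0,0,0,0.027,0.5,0,0,0,0,0,0.033,0.5,0,0,0,0,0,0.0365,0.5,0,0,0,0,0,0.0385,0.5,0,0,0,0,0,0.0393,0.5,0,0,0,0,0,0.0398,0.5,0,0,0,0,0,0.04,0.5,0,0,0,0,0,0.04,0.5],
)

```text
clock: 12.78
position: [0.4957, 0.3241, 0.0215]
ee_rot: [0.163, 0.987, 0.0, 0.0]
ft_force: [-4.1, -3.2, 6.0]
grip_width: 0.655
grasp_force: 38.6
```

Contact with the mat is confirmed (Fz +6 N). Releasing and moving up.

Call:
play_rows(
  plan=[0,0,0,0,0,0,0.68,0,0,0,0,0,0,0.75,0,0,0,0,0,0,0.9,0,0,0,0,0,0,1,0,0,0,0,0,0,1,0,0,0,0,0,-0.01,1,0,0,0,0,0,-0.04,1,0,0,0,0,0,-0.08,1,0,0,0,0,0,-0.08,1,0,0,0,0,0,-0.08,1],
)

```text
clock: 14.02
position: [0.4955, 0.3241, 0.1008]
ee_rot: [0.163, 0.987, 0.0, 0.0]
ft_force: [-0.0, -0.1, -0.7]
grip_width: 1.001
grasp_force: 0.0
```

```bash
python3 w.py
python3 - <<'E'
from h import *
p=status.get_obs()['position'];print(tool(np.array([.445,.158,.1015])-p).round(4))
T=viewer.camera('top');mt=viewer.camera_model('top')
for c in teal(T): print(onplane(mt,[cv2.fitEllipse(c)[0]],.057).round(4))
E
```

```text
[  0.24   0.2   -0.26 -59.07 -34.53] [0.42 0.31 0.57 0.42 0.26] [0.4955 0.324  0.1002] 0.9970861701464343
[-0.0055 -0.1734 -0.0012]
[[0.4451 0.1572 0.057 ]]
```

Call:
play_rows(
  plan=[0,0,0,-0.002,-0.05,0,1,0,0,0,-0.004,-0.11,0,1,0,0,0,-0.0055,-0.173,0,1,0,0,0,-0.0055,-0.173,0,1,0,0,0,-0.0055,-0.173,0.015,1,0,0,0,-0.0055,-0.173,0.04,1,0,0,0,-0.0055,-0.173,0.065,1,0,0,0,-0.0055,-0.173,0.076,1,0,0,0,-0.0055,-0.173,0.08,1,0,0,0,-0.0055,-0.173,0.08,1],
)

```text
clock: 15.72
position: [0.4455, 0.1588, 0.0207]
ee_rot: [0.163, 0.987, 0.0, 0.0]
ft_force: [-1.0, 0.1, 0.9]
grip_width: 1.004
grasp_force: 0.0
```

Call:
play_rows(
  plan=[0,0,0,0,0,0,0.85,0,0,0,0,0,0,0.75,0,0,0,0,0,0,0.68,0,0,0,0,0,0,0.6,0,0,0,0,0,0,0.5,0,0,0,0,0,0,0.5],
  squeeze=35,
)

```text
clock: 16.48
position: [0.4455, 0.1587, 0.0211]
ee_rot: [0.163, 0.987, 0.0, 0.0]
ft_force: [-2.1, -0.6, 6.2]
grip_width: 0.653
grasp_force: 36.0
```

Call:
play_rows(
  plan=[0,0,0,0,0,-0.002,0.5,0,0,0,0,0,-0.008,0.5,0,0,0,0,0,-0.018,0.5,0,0,0,0,0,-0.03,0.5,0,0,0,0,0,-0.037,0.5,0,0,0,0,0,-0.04,0.5,0,0,0,0,0,-0.04,0.5,0,0,0,0,0,-0.04,0.5,0,0,0,0,0,-0.04,0.5,0,0,0,0,0,-0.04,0.5,0,0,0,0,0,-0.04,0.5,0,0,0,0,0,-0.04,0.5],
)

```text
clock: 17.98
position: [0.4453, 0.1585, 0.0606]
ee_rot: [0.163, 0.987, 0.0, 0.0]
ft_force: [0.2, 0.2, -1.9]
grip_width: 0.653
grasp_force: 37.5
```

```bash
python3 w.py
```

```text
[-2.100e-01 -4.000e-02 -1.990e+00 -4.237e+01 -3.174e+01] [0.48 0.49 0.37 0.01 0.  ] [0.4453 0.1585 0.0606] 0.6513593938322219
```

Tub1 weighs about 0.2 kg, so tub2 is the heavier at about 0.4 kg. I'll put tub1 back.

Call:
play_rows(
  plan=[0,0,0,0,0,0.008,0.5,0,0,0,0,0,0.018,0.5,0,0,0,0,0,0.027,0.5,0,0,0,0,0,0.033,0.5,0,0,0,0,0,0.0365,0.5,0,0,0,0,0,0.0385,0.5,0,0,0,0,0,0.0393,0.5,0,0,0,0,0,0.0398,0.5,0,0,0,0,0,0.04,0.5,0,0,0,0,0,0.04,0.5],
)

```text
clock: 19.62
position: [0.4454, 0.1586, 0.0212]
ee_rot: [0.163, 0.987, 0.0, 0.0]
ft_force: [-2.8, 0.1, 5.4]
grip_width: 0.654
grasp_force: 38.1
```

Call:
play_rows(
  plan=[0,0,0,0,0,0,0.68,0,0,0,0,0,0,0.75,0,0,0,0,0,0,0.9,0,0,0,0,0,0,1,0,0,0,0,0,0,1,0,0,0,0,0,-0.01,1,0,0,0,0,0,-0.04,1,0,0,0,0,0,-0.08,1,0,0,0,0,0,-0.08,1,0,0,0,0,0,-0.08,1],
)

```text
clock: 20.88
position: [0.4451, 0.1585, 0.1006]
ee_rot: [0.163, 0.987, 0.0, 0.0]
ft_force: [-0.4, 0.9, -0.3]
grip_width: 1.003
grasp_force: 0.0
```

Run:
```python
from h import *
p=status.get_obs()['position'];print(tool(np.array([.4957,.3245,.1015])-p).round(4))
T=viewer.camera('top');mt=viewer.camera_model('top')
for c in teal(T): print(onplane(mt,[cv2.fitEllipse(c)[0]],.057).round(4))
```

```text
[ 0.0054  0.1734 -0.0008]
[[0.4957 0.3223 0.057 ]]
```

Call:
play_rows(
  plan=[0,0,0,0.002,0.05,0,1,0,0,0,0.004,0.11,0,1,0,0,0,0.0055,0.173,0,1,0,0,0,0.0055,0.173,0,1,0,0,0,0.0055,0.173,0.015,1,0,0,0,0.0055,0.173,0.04,1,0,0,0,0.0055,0.173,0.065,1,0,0,0,0.0055,0.173,0.076,1,0,0,0,0.0055,0.173,0.08,1,0,0,0,0.0055,0.173,0.08,1],
)

```text
clock: 22.18
position: [0.4958, 0.3239, 0.0209]
ee_rot: [0.163, 0.987, 0.0, 0.0]
ft_force: [-0.1, 0.2, -0.5]
grip_width: 1.0
grasp_force: 0.0
```

Call:
play_rows(
  plan=[0,0,0,0,0,0,0.85,0,0,0,0,0,0,0.75,0,0,0,0,0,0,0.68,0,0,0,0,0,0,0.6,0,0,0,0,0,0,0.5,0,0,0,0,0,0,0.5],
  squeeze=45,
)

```text
clock: 22.92
position: [0.4957, 0.3242, 0.0213]
ee_rot: [0.163, 0.987, 0.0, 0.0]
ft_force: [-2.3, -0.7, 6.7]
grip_width: 0.652
grasp_force: 47.2
```

Call:
play_rows(
  plan=[0,0,0,0,0,-0.002,0.5,0,0,0,0,0,-0.01,0.5,0,0,0,0,0,-0.025,0.5,0,0,0,0,0,-0.045,0.5,0,0,0,0,0,-0.07,0.5,0,0,0,0,0,-0.095,0.5,0,0,0,0,0,-0.11,0.5,0,0,0,0,0,-0.116,0.5,0,0,0,0,0,-0.116,0.5,0,0,0,0,0,-0.116,0.5],
)

```text
clock: 24.18
position: [0.4951, 0.3238, 0.1357]
ee_rot: [0.163, 0.987, -0.001, -0.0]
ft_force: [0.3, 0.8, -4.6]
grip_width: 0.65
grasp_force: 48.5
```

Run:
```python
from h import *
p=status.get_obs()['position'];print(p,tool(np.array([.549,-.210,.137])-p).round(4),status.get_obs()['joint_pos'].round(2))
```

```text
[0.4951352  0.32380551 0.13566171] [-0.2223 -0.4883 -0.0009] [-0.93  0.35  0.33  1.7  -0.13  1.11  0.68]
```

Call:
play_rows(
  plan=[0,0,0,-0.004,-0.01,0,0.5,0,0,0,-0.013,-0.029,0,0.5,0,0,0,-0.027,-0.059,0,0.5,0,0,0,-0.044,-0.098,0,0.5,0,0,0,-0.062,-0.137,0,0.5,0,0,0,-0.08,-0.176,0,0.5,0,0,0,-0.098,-0.215,0,0.5,0,0,0,-0.116,-0.254,0,0.5,0,0,0,-0.133,-0.293,0,0.5,0,0,0,-0.151,-0.332,0,0.5,0,0,0,-0.169,-0.371,0,0.5,0,0,0,-0.185,-0.405,0,0.5,0,0,0,-0.199,-0.437,0,0.5,0,0,0,-0.21,-0.461,0,0.5,0,0,0,-0.218,-0.478,0,0.5,0,0,0,-0.222,-0.488,-0.001,0.5,0,0,0,-0.222,-0.488,-0.001,0.5,0,0,0,-0.222,-0.488,-0.001,0.5,0,0,0,-0.222,-0.488,-0.001,0.5,0,0,0,-0.222,-0.488,-0.001,0.5],
)

```text
clock: 26.68
position: [0.5493, -0.2087, 0.1376]
ee_rot: [0.162, 0.987, 0.0, -0.0]
ft_force: [-0.0, 0.2, -4.4]
grip_width: 0.653
grasp_force: 48.6
```

Run:
```python
from h import *
o=status.get_obs();print(o['position'].round(4),o['ee_rot'].round(3),np.abs(o['joint_velocities']).max().round(3),o['grasp_force'])
T=viewer.camera('top');S=viewer.camera('scene');mt=viewer.camera_model('top')
for c in teal(T): print(onplane(mt,[cv2.fitEllipse(c)[0]],.057).round(4))
cv2.imwrite('pics/end.png',cv2.resize(S,(560,420))[:,:,::-1])
```

```text
[ 0.5493 -0.2087  0.1376] [ 0.162  0.987  0.    -0.   ] 0.004 48.56569533236325
[[0.4448 0.1573 0.057 ]]
```

View pics/end.png

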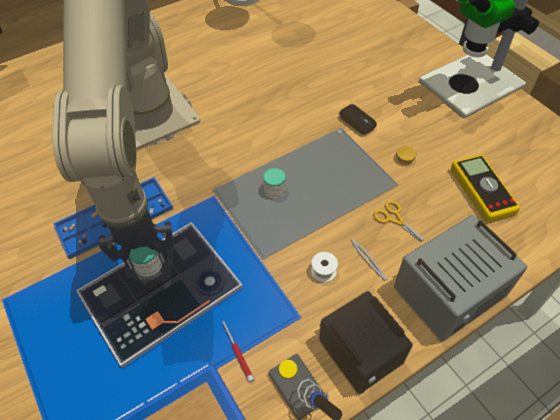

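The end view shows the heavier tub held at about (147,262), above the laptop. The lighter tub is back at (274,177) on the mat and nothing else has moved.

```bash
python3 -c "
from workcell import manip
print(manip.hand_in())"
```

```text
the job is handed in; nothing more can be done
None
```

I've handed the job in: both lids are pressed level, the lighter tub (about 0.2 kg) is back where it stood, and the heavier one (about 0.4 kg) is held still and upright about 10 cm above the middle of the laptop.

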